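Line up the calibration standards beside the sampling probe

ROBOT

A 6-joint arm with a two-finger parallel gripper is mounted at the origin on the work surface. World frame = base frame: x ahead of the robot, y to its left, z up, the work surface at z = 0. Lengths are in mm, angles in rad, forces in N, time in s.
With the tool pointing down it reaches from about 350 to 875 mm from the base axis. Payload 4.2 kg.
Tool frame: the origin (TCP) lies at the very end of the fingers, on their centre line; the grasp point (between the pads) lies 19 mm behind it; x points along the fingers, y is the direction in which the jaws open and shut, and the axes are right-handed (so a half turn about x gives the same grasp; the last joint's range is limited). The gripper opens to 87 mm and grips with 3 to 60 N. Pads are 19 mm wide; open, the fingers measure 117 mm over their backs; the gripper's body (75 mm by 190 mm) begins 51 mm behind the grasp point.
Start: joints at [-0.883, 0.385, 0.008, 0, -1.194, -0.259], TCP at [259.875, -568.388, 222.55] pointing down, gripper open.
Joint ranges: [-3.14, 3.14], [-1.21, 2.06], [-1.07, 1.41], [-3.16, 2.05], [-2.99, -0.16], [-3.1, 3.1]. Speed limits (rad/s): [2.79, 2.79, 3.14, 3.14, 3.14, 3.14].

INTERFACE

Orientations are given as a unit quaternion [x, y, z, w].
In Python, from plant import manip gives the robot as it stands.
- The arm moves only by the tool move_arm, never from a script. Its argument "increments" is a list of rows, each a list of 7 numbers: the shift along the world's x, y, z in cm, then the turn, a rotation vector about the world's x, y, z in degrees, then the opening, from 0 (shut) to 1 (fully open). In form: [[x, y, z, rx, ry, rz, grip], ...]. A call has 1 to 10 rows; each row shifts and turns the pose as measured when the row begins; what a row does not reach is not made up. A row lasts 1/12 s, in which the tool goes at most 41.7 mm and 7.16 degrees, less where a joint would pass 70% of its speed; a pose out of reach is approached as far as the arm can. A call with a gripper value outside its range is refused whole. The fingers move at their own pace and stop on an object; the grip force is fixed at half the most. Time passes only in rows, so rows that do not move let the fingers close. It gives the time, the measured TCP pose, the force and the opening at its end, in the units of the state.
- manip.sense(): the state, without advancing time (a new reading comes with each control period).
- manip.capture(name): name is "side" or "top" or "wrist"; returns a dict with "image" (480x640x3 uint8, blue, green, red), "mtx" (3x3 intrinsics, pixels), "camera_from_world" (4x4, takes a point from world to camera coordinates). Camera axes: x right, y down, z forward; pixel columns grow to the right and rows downward; lengths in mm; the calibration is good to about 2 mm. A picture is of the moment at which its call begins. There is no depth.
- manip.job_done(): hands the job in, once; it reports no verdict.
The state is a dict: "t": time; "q": joint angles; "qvel": joint speeds; "joint_torque": joint torques, N m; "position": TCP position; "tcp_rot": TCP orientation; "force": force on the tool from outside, world axes, zero at the start; "moment": the same for the moment, N m; "gripper_width": finger opening in mm.
Only numpy, scipy, OpenCV 4.12 (cv2) and the standard library are available. Lean on these libraries where they do the work, as an engineer would, in place of code of your own. Each camera call takes 0.05 s, during which the arm holds its last target. There are 200 camera calls.

TASK

Line up the four calibration standards on the rack for the next run: one bottle upright in each seat, in order of cap shade, from the white-capped blank in the seat next to the sampling probe to the darkest blue at the other end. Do not tip a bottle over, and leave the amber flask standing where it is.

Things in the scene. Friction and masses are not known exactly. Their poses are not given: they have to be found in the camera images.
- std_blank: upright white plastic 60 ml bottle, round body 40 mm in diameter up to 56 mm high, 85 mm high in all with its ribbed screw cap (37 mm in diameter, the top 22 mm), about 70 g. Cap white: the blank, the palest of the four standards. Origin: centre of its underside, z up the bottle
- std_low: upright white plastic 60 ml bottle, round body 40 mm in diameter up to 56 mm high, 85 mm high in all with its ribbed screw cap (37 mm in diameter, the top 22 mm), about 70 g. Cap pale sky-blue: the weak standard. Origin: centre of its underside, z up the bottle
- std_mid: upright white plastic 60 ml bottle, round body 40 mm in diameter up to 56 mm high, 85 mm high in all with its ribbed screw cap (37 mm in diameter, the top 22 mm), about 70 g. Cap clear mid-blue: the middle standard. Origin: centre of its underside, z up the bottle
- std_high: upright white plastic 60 ml bottle, round body 40 mm in diameter up to 56 mm high, 85 mm high in all with its ribbed screw cap (37 mm in diameter, the top 22 mm), about 70 g. Cap very dark navy: the strongest standard. Origin: centre of its underside, z up the bottle
- seat_a: Bottle seat, first of the row of four from its left (+y) end. Round dark grey dish 68 mm across, fixed on the low light-grey rack; flat floor 60 mm across with a rim 4 mm high round it. Next seat 78 mm away. Origin: centre of its underside, 6 mm above the bench; the floor is 3 mm higher, so a seated bottle's underside is 9 mm above the bench. y runs along the row towards seat_a, z up
- seat_b: Bottle seat, second from the row's left (+y) end. Round dark grey dish 68 mm across, fixed on the low light-grey rack; flat floor 60 mm across with a rim 4 mm high round it. Next seat 78 mm away. Origin: centre of its underside, 6 mm above the bench; the floor is 3 mm higher, so a seated bottle's underside is 9 mm above the bench. y runs along the row towards seat_a, z up
- seat_c: Bottle seat, third from the row's left (+y) end. Round dark grey dish 68 mm across, fixed on the low light-grey rack; flat floor 60 mm across with a rim 4 mm high round it. Next seat 78 mm away. Origin: centre of its underside, 6 mm above the bench; the floor is 3 mm higher, so a seated bottle's underside is 9 mm above the bench. y runs along the row towards seat_a, z up
- seat_d: Bottle seat, last of the row, at its right (-y) end. Round dark grey dish 68 mm across, fixed on the low light-grey rack; flat floor 60 mm across with a rim 4 mm high round it. Next seat 78 mm away. Origin: centre of its underside, 6 mm above the bench; the floor is 3 mm higher, so a seated bottle's underside is 9 mm above the bench. y runs along the row towards seat_a, z up
- probe: sampling-probe stand, fixed: navy base 100 x 66 mm, 30 mm high, grey column, navy arm (top at 171 mm) with a steel needle hanging into a rinse well. It stands past one end of the row of seats, 118 mm from the end seat (centres), at either end; a white wash bottle with a red cap (not part of the job, 182 mm high) stands past the other. Origin: centre of its underside, on the bench
- flask: loose amber volumetric flask among the bottles, not part of the job: bulb 51 mm across, neck 13 mm, 144 mm high with its white stopper. Origin: centre of its underside. A bottle with an orange cap and a beaker (50 mm high) stand there too; these and the standards form one loose line along y on the robot's side of the rack, at least 64 mm apart in y (centres), with free room before and behind each
There are look-alikes about, which are no part of the job. What is shaped like the std_low but yellow is not meant.

How it is judged (in metres and radians):
At the end, for the whole second after the job is handed in: Counted from the seat next to the sampling probe, the white, pale blue, mid-blue and navy capped bottles stand each in its own seat, in that order: flat on the seat's floor, centred within 12 mm, upright within 0.08 rad, released and at rest (((horizontal distance between probe and seat_a below 0.2 m and horizontal distance between std_blank and seat_a below 0.012 m and z of std_blank in the frame of seat_a between -0.002 and 0.007 m and horizontal distance between std_low and seat_b below 0.012 m and z of std_low in the frame of seat_b between -0.002 and 0.007 m and horizontal distance between std_mid and seat_c below 0.012 m and z of std_mid in the frame of seat_c between -0.002 and 0.007 m and horizontal distance between std_high and seat_d below 0.012 m and z of std_high in the frame of seat_d between -0.002 and 0.007 m) or (horizontal distance between probe and seat_d below 0.2 m and horizontal distance between std_blank and seat_d below 0.012 m and z of std_blank in the frame of seat_d between -0.002 and 0.007 m and horizontal distance between std_low and seat_c below 0.012 m and z of std_low in the frame of seat_c between -0.002 and 0.007 m and horizontal distance between std_mid and seat_b below 0.012 m and z of std_mid in the frame of seat_b between -0.002 and 0.007 m and horizontal distance between std_high and seat_a below 0.012 m and z of std_high in the frame of seat_a between -0.002 and 0.007 m)) and angle between each of std_blank, std_low, std_mid, std_high's own z axis and vertical below 0.08 rad and linear speed of each of std_blank, std_low, std_mid, std_high below 0.02 m/s and angular speed of each of std_blank, std_low, std_mid, std_high below 0.3 rad/s); the robot touches nothing.
It fails at once if a standard is tipped over (more than 0.7 rad) (angle between any of std_blank, std_low, std_mid, std_high's own z axis and vertical above 0.7 rad).
It fails at once if the amber flask is shifted by more than 20 mm or tipped (distance of flask from where it was at the start of the episode above 0.02 m or angle between flask's own z axis and vertical above 0.4 rad).
It also fails if it takes over 104 s, if anything falls off the work surface, if the arm or the gripper's body presses on something with over 40 N, if the wrist force passes 120 N, or if a joint passes its speed limit or range.

## Working session

There is one attempt and no reset: what is moved stays moved. The work goes in short steps, Python scripts to look and compute and a tool call to move; the robot and the scene stay as the last step left them, time stands still between calls to the robot, and variables do not carry over. Pictures are saved under pics/ and viewed, about 12 in all and at most 16, crops included, and the job is handed in when it is done.

Besides the shell and the picture viewer there is one more tool, called after "Emit:" in YAML: its name, and indented under it one key for each argument. move_arm: Moves the arm, as the interface text tells. Its arguments: {"type":"object","properties":{"increments":{"type":"array","items":{"type":"array","items":{"type":"number"}}}},"required":["increments"]}

```bash
mkdir -p pics; ls
python3 - <<'E'
from plant import manip
import cv2
s=manip.sense();print(s['t'],s['position'],s['tcp_rot'],s['gripper_width'])
for n in("top","side"):
    c=manip.capture(n);cv2.imwrite(f"pics/{n}0.png",c["image"]);print(n,c["mtx"].tolist(),c["camera_from_world"].round(3).tolist())
E
```

```text
pics
0.0 [ 259.61276866 -567.85185951  221.46942486] [-0.14962151  0.69113288  0.15112019  0.69073254] 87.12714849789096
top [[433.50946203567145, 0.0, 317.50849973998214], [0.0, 433.50946203567145, 241.0583023653658], [0.0, 0.0, 1.0]] [[-0.003, -1.0, -0.005, -12.314], [-0.981, 0.004, -0.195, 538.046], [0.195, 0.005, -0.981, 870.475], [0.0, 0.0, 0.0, 1.0]]
side [[520.6930549154208, 0.0, 324.5783012935595], [0.0, 520.6930549154208, 238.07175875285338], [0.0, 0.0, 1.0]] [[-0.996, -0.087, 0.003, 529.877], [-0.055, 0.607, -0.793, 61.027], [0.068, -0.79, -0.61, 889.498], [0.0, 0.0, 0.0, 1.0]]
```

View pics/top0.png

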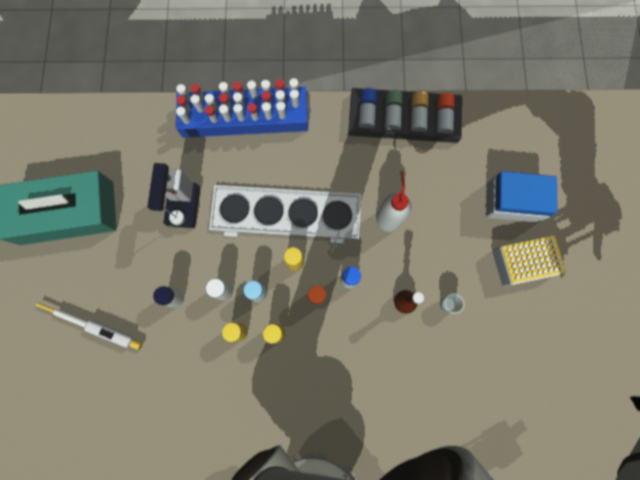

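View pics/side0.png

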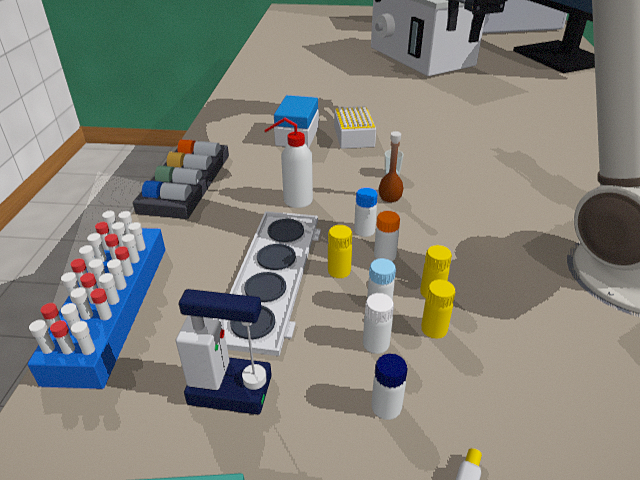

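The top view shows the probe at (180,200), which is the +y end, so the blank goes in seat_a. Caps: navy (164,296), white (216,289), pale (253,291), mid (352,277). Seats run from (235,208) to (338,215). The side view agrees with this.

```bash
cat > h.py <<'E'
import numpy as np,cv2
from plant import manip
from scipy.spatial.transform import Rotation as R
def cap(n,f):
    c=manip.capture(n);cv2.imwrite(f"pics/{f}.png",c["image"]);np.savez(f"pics/{f}.npz",**c);return c
def ray(c,uv,z):
    T=c["camera_from_world"];Rm=T[:3,:3];o=-Rm.T@T[:3,3]
    d=Rm.T@np.linalg.inv(c["mtx"])@np.array([uv[0],uv[1],1.]);return o+d*(z-o[2])/d[2]
def blob(mask,near,r=40):
    n,l,st,ce=cv2.connectedComponentsWithStats(mask.astype(np.uint8))
    k=[i for i in range(1,n) if st[i,4]>40 and np.hypot(*(ce[i]-near))<r]
    if not k:return None
    i=min(k,key=lambda i:np.hypot(*(ce[i]-near)));return ce[i],st[i]
def masks(im):
    h,s,v=[a.astype(int) for a in cv2.split(cv2.cvtColor(im,cv2.COLOR_BGR2HSV))]
    B=(h>95)&(h<130)
    return dict(white=(v>170)&(s<50),pale=(h>90)&(h<115)&(s>60)&(s<160)&(v>150),mid=B&(s>160)&(v>120),navy=B&(s>100)&(v<130),seat=(v<75)&(s<90))
E
python3 - <<'E'
from h import *
c=cap("top","top1");m=masks(c["image"])
T=c["camera_from_world"];print("cam",-T[:3,:3].T@T[:3,3])
for n,k,p,z in[("white","white",(216,289),78),("pale","pale",(253,291),78),("mid","mid",(352,277),78),("navy","navy",(164,296),78),("a","seat",(235,208),9),("b","seat",(268,210),9),("c","seat",(303,212),9),("d","seat",(338,215),9)]:
    b=blob(m[k],p,12)
    print(n,b and (b[0].round(1),b[1],ray(c,b[0],z).round(1)),ray(c,p,z).round(1))
for p,z in[((180,200),0),((293,257),80),((232,332),80),((272,334),80),((317,295),80),((405,302),30)]:print(p,ray(c,p,z).round())
print(R.from_quat(manip.sense()["tcp_rot"]).as_matrix().round(3))
E
```

```text
cam [357.50148211 -18.73179502 958.75589029]
white (array([214.5, 287.7]), array([205, 279,  19,  19, 278], dtype=int32), array([437.3, 195. ,  78. ])) [434.7 191.9  78. ]
pale (array([252.5, 289.7]), array([244, 281,  18,  19, 278], dtype=int32), array([433. , 117.6,  78. ])) [430.4 116.6  78. ]
mid (array([351.4, 275.3]), array([344, 267,  16,  17, 223], dtype=int32), array([461.5, -83.4,  78. ])) [458.1 -84.5  78. ]
navy (array([162.1, 295.2]), array([155, 288,  15,  15, 180], dtype=int32), array([422.5, 300.6,  78. ])) [421.  296.7  78. ]
a (array([234. , 208.2]), array([221, 195,  27,  27, 565], dtype=int32), array([623.7, 175.2,   9. ])) [624.1 172.9   9. ]
b (array([268.2, 210.4]), array([255, 198,  27,  26, 564], dtype=int32), array([618.2,  97.4,   9. ])) [619.1  97.9   9. ]
c (array([302.6, 212.7]), array([290, 200,  27,  27, 581], dtype=int32), array([612.3,  19.5,   9. ])) [614.   18.5   9. ]
d (array([336.9, 214.8]), array([323, 201,  29,  28, 639], dtype=int32), array([607.2, -58.1,   9. ])) [606.6 -60.7   9. ]
(180, 200) [646. 302.   0.]
(293, 257) [499.  36.  80.]
(232, 332) [349. 156.  80.]
(272, 334) [345.  76.  80.]
(317, 295) [422. -13.  80.]
(405, 302) [ 410. -200.   30.]
[[-0.001 -0.416  0.91 ]
 [ 0.001  0.91   0.416]
 [-1.     0.002 -0.   ]]
```

Emit:
move_arm:
  increments:
    - [1,2.5,0,0,0,4,0.75]
    - [1,2.5,0,0,0,4,0.75]
    - [1,2.5,0,0,0,4,0.75]
    - [1,2.5,0,0,0,4,0.75]
    - [1,2.5,0,0,0,4,0.75]
    - [1,2.5,0,0,0,4,0.75]
    - [1,2.5,0,0,0,4,0.75]
    - [1,2.5,0,0,0,4,0.75]
    - [1,2.5,0,0,0,4,0.75]
    - [1,2.5,0,0,0,4,0.75]

```text
t: 0.98
position: [358.4, -309.8, 216.1]
tcp_rot: [-0.382, 0.595, 0.387, 0.591]
force: [0.7, 0.4, -0.7]
gripper_width: 65.2
```

Emit:
move_arm:
  increments:
    - [1.1,2.5,0,0,0,2.7,0.75]
    - [1.1,2.5,0,0,0,2.7,0.75]
    - [1.1,2.5,0,0,0,2.7,0.75]
    - [1.1,2.5,0,0,0,2.7,0.75]
    - [1.1,2.5,0,0,0,2.7,0.75]
    - [1.1,2.5,0,0,0,2.7,0.75]
    - [1.1,2.5,0,0,0,2.7,0.75]
    - [1.1,2.5,0,0,0,2.7,0.75]
    - [1.1,2.2,0,0,0,2.7,0.75]
    - [0,0,0,0,0,0,0.75]

```text
t: 1.82
position: [459.6, -72.0, 215.4]
tcp_rot: [-0.505, 0.494, 0.511, 0.49]
force: [0.4, -0.9, -0.2]
gripper_width: 64.8
```

Run:
```python
from h import *
s=manip.sense();print(s['t'],s['position'].round(1));print(R.from_quat(s["tcp_rot"]).as_matrix().round(3))
c=cap("wrist","w1");T=c["camera_from_world"];print("cam",-T[:3,:3].T@T[:3,3],T.round(2).tolist())
```

```text
1.8167 [459.6 -72.  215.4]
[[-0.01  -0.999 -0.032]
 [ 0.001 -0.032  1.   ]
 [-1.     0.01   0.001]]
cam [ 464.61958826 -154.16202638  378.48135396] [[-1.0, -0.03, 0.01, 455.78], [-0.03, 0.95, 0.3, 45.71], [-0.02, 0.3, -0.95, 416.01], [0.0, 0.0, 0.0, 1.0]]
```

View pics/w1.png

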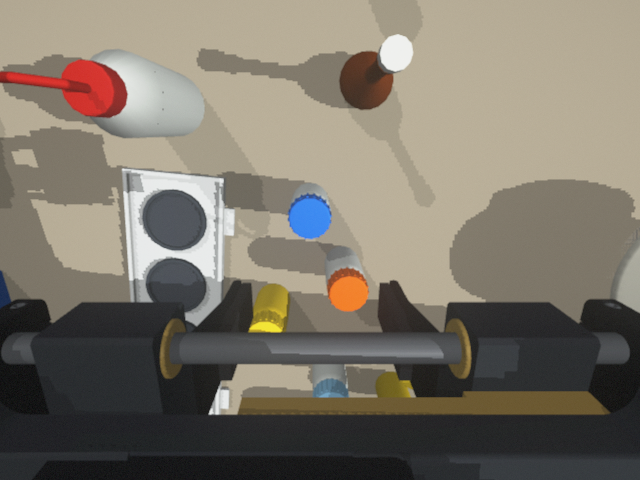

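The wrist view shows the mid-blue cap at (309,216), seat_d at (175,220), and seat_c at (177,283), partly hidden.

Run:
```python
from h import *
c=dict(np.load("pics/w1.npz"));m=masks(c["image"])
b=blob(m["mid"],(309,216));print(b[0],b[1],ray(c,b[0],80),ray(c,b[0],84))
b=blob(m["seat"],(175,220));
print(b and (b[0],b[1],ray(c,b[0],9)));print(ray(c,(175,220),9))
```

```text
[309.25624082 216.8215859 ] [ 289  196   42   42 1362] [464.52196068 -82.08625218  80.        ] [464.523269   -83.05215204  84.        ]
None
[610.83570954 -57.03036863   9.        ]
```

Emit:
move_arm:
  increments:
    - [0.45,-1.0,0,0,0,0,0.75]
    - [0,0,-3,0,0,0,0.75]
    - [0,0,-3,0,0,0,0.75]
    - [0,0,-2,0,0,0,0.75]
    - [0,0,0,0,0,0,0.75]

```text
t: 2.28
position: [463.5, -87.6, 134.4]
tcp_rot: [-0.505, 0.495, 0.508, 0.492]
force: [-1.1, 0.4, -0.5]
gripper_width: 65.1
```

Emit:
move_arm:
  increments:
    - [0,0.45,0,0,0,0,0.75]
    - [0,0,-2,0,0,0,0.75]
    - [0,0,-2,0,0,0,0.75]
    - [0,0,-2,0,0,0,0.75]
    - [0,0,-1.8,0,0,0,0.75]
    - [0,0,0,0,0,0,0.75]

```text
t: 2.78
position: [468.9, -87.2, 61.3]
tcp_rot: [0.507, -0.493, -0.503, -0.497]
force: [-0.2, 0.1, -1.1]
gripper_width: 65.0
```

Emit:
move_arm:
  increments:
    - [-0.4,0.45,-0.5,0,0,0,0.75]
    - [0,0,0,0,0,0,0.75]
    - [0,0,0,0,0,0,0.75]

```text
t: 3.03
position: [467.5, -82.9, 59.6]
tcp_rot: [0.508, -0.492, -0.501, -0.499]
force: [-0.4, 0.0, -0.8]
gripper_width: 65.2
```

Run:
```python
from h import *
s=manip.sense();print(s['t'],s['position'].round(1),s['q'].round(2));print(R.from_quat(s["tcp_rot"]).as_matrix().round(3))
c=cap("wrist","w2")
```

```text
3.0333 [467.5 -82.9  59.6] [ 0.17  0.32 -0.58  0.   -0.66 -0.15]
[[ 0.014 -1.    -0.019]
 [-0.    -0.019  1.   ]
 [-1.    -0.014 -0.001]]
```

View pics/w2.png

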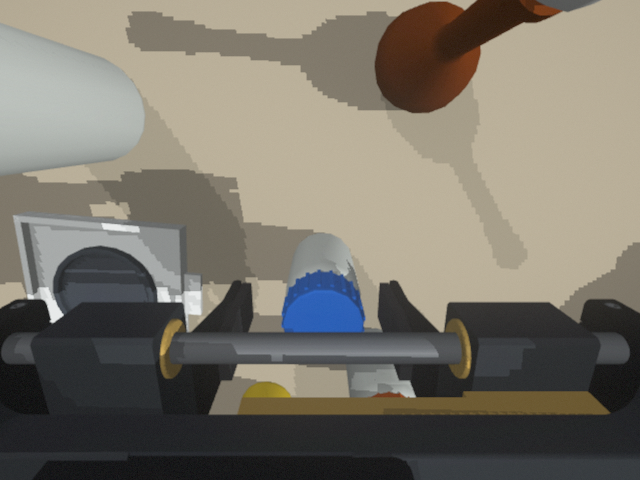

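Emit:
move_arm:
  increments:
    - [-0.3,0,-0.3,0,0.8,0,0.75]
    - [0,0,0,0,0,0,0.75]
    - [0,0,0,0,0,0,0.3]
    - [0,0,0,0,0,0,0.3]
    - [0,0,0,0,0,0,0.3]
    - [0,0,0,0,0,0,0.3]
    - [0,0,0,0,0,0,0.3]

```text
t: 3.67
position: [466.2, -82.5, 59.6]
tcp_rot: [0.506, -0.494, -0.504, -0.496]
force: [0.6, 0.1, 1.0]
gripper_width: 39.4
```

Emit:
move_arm:
  increments:
    - [0,0,0,0,0,0,0.2]
    - [0,0,0,0,0,0,0.2]
    - [0,0,1,0,0,0,0.2]
    - [0,0,2.5,0,0,0,0.2]
    - [0,0,3,0,0,0,0.2]
    - [0,0,3,0,0,0,0.2]
    - [0,0,1.5,0,0,0,0.2]
    - [0,0,0,0,0,0,0.2]

```text
t: 4.33
position: [462.7, -83.0, 171.4]
tcp_rot: [-0.504, 0.496, 0.505, 0.494]
force: [1.2, 0.3, -0.7]
gripper_width: 36.5
```

Emit:
move_arm:
  increments:
    - [2.5,1.7,0,0,0,0,0.2]
    - [2.5,1.7,0,0,0,0,0.2]
    - [2.5,1.7,0,0,0,0,0.2]
    - [2.5,1.7,0,0,0,0,0.2]
    - [2.5,1.7,0,0,0,0,0.2]
    - [1.5,1,0,0,0,0,0.2]
    - [0,0,0,0,0,0,0.2]
    - [0,0,0,0,0,0,0.2]

```text
t: 5.0
position: [603.6, 16.6, 161.9]
tcp_rot: [-0.5, 0.5, 0.507, 0.493]
force: [-0.3, -0.5, -0.6]
gripper_width: 36.0
```

Run:
```python
from h import *
s=manip.sense();print(s['t'],s['position'].round(1),s['gripper_width']);print(R.from_quat(s["tcp_rot"]).as_matrix().round(3))
c=cap("wrist","w3")
for uv in[]:pass
```

```text
5.0 [603.6  16.6 161.9] 36.02658352825195
[[-0.013 -1.    -0.014]
 [ 0.001 -0.014  1.   ]
 [-1.     0.013  0.001]]
```

View pics/w3.png

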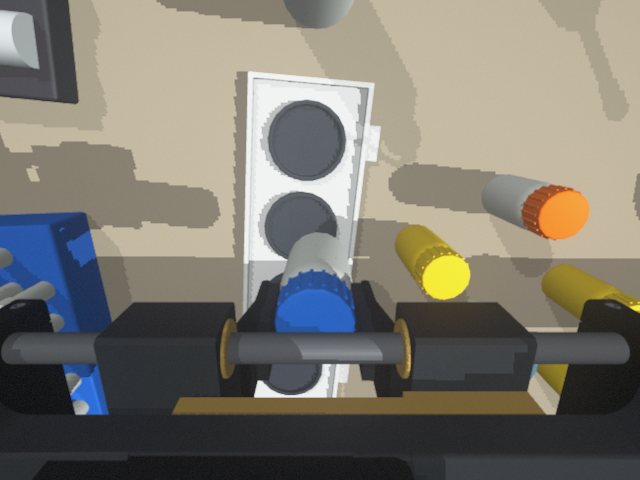

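The wrist view shows the bottle held by its cap. Seat_d is at (307,140) and seat_c at (300,222), partly covered.

Run:
```python
from h import *
c=dict(np.load("pics/w3.npz"));im=c["image"]
for uv in[(307,140),(300,227)]:print(ray(c,uv,9).round(1))
g=cv2.GaussianBlur(cv2.cvtColor(im,cv2.COLOR_BGR2GRAY),(3,3),0)
print(g[140,255:360:3].tolist(), g[100:185:3,307].tolist())
n,l,st,ce=cv2.connectedComponentsWithStats((g<95).astype(np.uint8))
for i in range(1,n):
    if st[i,4]>500:print(ce[i].round(1),st[i],ray(c,ce[i],9).round(1))
# held bottle lowest part / cap front
```

```text
[610.6 -58.3   9. ]
[616.6  20.6   9. ]
[233, 238, 191, 191, 160, 100, 94, 99, 100, 100, 100, 100, 100, 100, 100, 99, 98, 98, 99, 99, 98, 98, 98, 99, 99, 98, 99, 97, 82, 87, 136, 236, 236, 181, 162] [137, 92, 92, 96, 101, 100, 100, 100, 99, 100, 99, 100, 100, 98, 98, 99, 98, 98, 98, 98, 99, 99, 98, 98, 99, 92, 98, 197, 232]
[43.7 55.2] [   0    0   78  104 5224] [ 824.2 -121.2    9. ]
[321.1 134.3] [275 103  68  74 721] [598.3 -63.2   9. ]
[301.8 225. ] [ 268  196   69   62 1529] [614.9  18.6   9. ]
[293.1 381.5] [     0    212    640    268 107922] [623.9 195.8   9. ]
```

Emit:
move_arm:
  increments:
    - [1.2,0.35,0,0,-0.7,0,0.2]
    - [0,0,-2,0,0,0,0.2]
    - [0,0,-2,0,0,0,0.2]
    - [0,0,-1.5,0,0,0,0.2]
    - [0,0,0,0,0,0,0.2]
    - [0,0,0,0,0,0,0.2]

```text
t: 5.55
position: [615.0, 17.4, 105.2]
tcp_rot: [0.503, -0.496, -0.502, -0.498]
force: [0.1, -0.4, 0.1]
gripper_width: 36.2
```

Emit:
move_arm:
  increments:
    - [0.05,0.2,-1.5,0,0,0,0.2]
    - [0,0,-1.2,0,0,0,0.2]
    - [0,0,-0.3,0,0,0,0.2]
    - [0,0,0,0,0,0,0.2]

```text
t: 5.88
position: [617.9, 18.6, 79.3]
tcp_rot: [0.505, -0.494, -0.5, -0.501]
force: [-0.5, 0.5, -0.2]
gripper_width: 36.2
```

Run:
```python
from h import *
s=manip.sense();print(s['t'],s['position'].round(1),s['force'].round(1));print(R.from_quat(s["tcp_rot"]).as_matrix()[:,0].round(3))
```

```text
5.8833 [617.9  18.6  79.3] [-0.5  0.5 -0.2]
[ 0.011  0.002 -1.   ]
```

Emit:
move_arm:
  increments:
    - [-0.2,0.1,-0.5,0,0.6,0,0.2]
    - [0,0,-0.2,0,0,0,0.2]
    - [0,0,-0.2,0,0,0,0.2]
    - [0,0,0,0,0,0,0.2]

```text
t: 6.22
position: [617.8, 19.8, 73.4]
tcp_rot: [0.503, -0.495, -0.502, -0.5]
force: [0.3, 0.8, -0.5]
gripper_width: 36.2
```

Emit:
move_arm:
  increments:
    - [-0.2,0,-0.3,0,0.3,0,0.2]
    - [0,0,-0.2,0,0,0,0.2]
    - [0,0,0,0,0,0,0.2]

```text
t: 6.47
position: [616.2, 19.9, 68.9]
tcp_rot: [-0.502, 0.496, 0.503, 0.499]
force: [-1.7, -0.3, -0.6]
gripper_width: 36.5
```

Emit:
move_arm:
  increments:
    - [0,0,-0.15,0,0,0,0.2]
    - [0,0,0,0,0,0,0.2]

```text
t: 6.63
position: [616.6, 19.8, 69.0]
tcp_rot: [0.503, -0.496, -0.503, -0.498]
force: [-0.1, 0.8, -0.3]
gripper_width: 36.5
```

Emit:
move_arm:
  increments:
    - [0,0,-0.25,0,0,0,0.2]
    - [0,0,0,0,0,0,0.2]

```text
t: 6.8
position: [617.4, 19.8, 69.1]
tcp_rot: [0.504, -0.495, -0.502, -0.498]
force: [-0.3, 0.1, -1.0]
gripper_width: 36.5
```

Emit:
move_arm:
  increments:
    - [-0.1,0,-0.4,0,0,0,0.2]
    - [0,0,0,0,0,0,0.2]

```text
t: 6.97
position: [618.2, 19.9, 69.2]
tcp_rot: [0.506, -0.494, -0.502, -0.499]
force: [-0.1, 0.9, -1.5]
gripper_width: 36.3
```

Run:
```python
from h import *
s=manip.sense();print(s['t'],s['position'].round(1),s['force'].round(1));print(R.from_quat(s["tcp_rot"]).as_matrix()[:,0].round(3))
c=cap("side","s1");cv2.imwrite("pics/s1c.png",cv2.resize(c["image"][170:400,150:420],None,fx=2.2,fy=2.2))
```

```text
6.9667 [618.2  19.9  69.2] [-0.1  0.9 -1.5]
[ 0.01   0.001 -1.   ]
```

View pics/s1c.png

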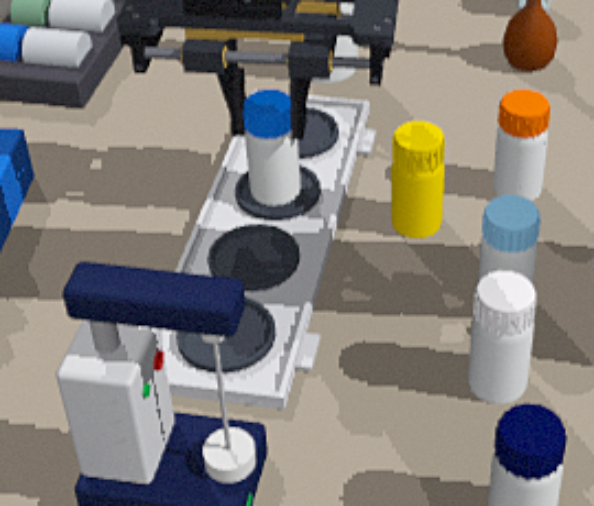

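The side crop shows the mid-blue bottle standing in seat_c at about (270,190). z has stopped at 69 as predicted, so I release it.

Emit:
move_arm:
  increments:
    - [-0.2,0,0.1,0,0.5,0,0.2]
    - [0,0,0,0,0,0,0.6]
    - [0,0,0,0,0,0,0.6]
    - [0,0,0,0,0,0,0.6]
    - [0,0,2,0,0,0,0.75]
    - [0,0,3,0,0,0,0.75]
    - [0,0,3,0,0,0,0.75]
    - [0,0,3,0,0,0,0.75]
    - [0,0,0,0,0,0,0.75]

```text
t: 7.77
position: [612.3, 18.7, 177.1]
tcp_rot: [-0.501, 0.5, 0.506, 0.493]
force: [1.5, 0.3, 0.7]
gripper_width: 64.7
```

Emit:
move_arm:
  increments:
    - [-2,1.0,0.4,0,0,0,0.75]
    - [-2.3,1.3,0.4,0,0,0,0.75]
    - [-2.3,1.3,0.4,0,0,0,0.75]
    - [-2.3,1.3,0,0,0,0,0.75]
    - [-2.3,1.3,0,0,0,0,0.75]
    - [-2.3,1.3,0,0,0,0,0.75]
    - [-2.3,1.3,0,0,0,0,0.75]
    - [-1.5,1,0,0,0,0,0.75]
    - [0,0,0,0,0,0,0.75]
    - [0,0,0,0,0,0,0.75]

```text
t: 8.6
position: [433.3, 118.7, 188.2]
tcp_rot: [-0.5, 0.499, 0.505, 0.495]
force: [-0.3, -0.2, 0.0]
gripper_width: 65.2
```

```bash
cat > w.py <<'E'
import sys
from h import *
def look(f,key,xy,z=80):
    s=manip.sense();print(s['t'],s['position'].round(1),R.from_quat(s["tcp_rot"]).as_matrix()[:,:2].T.round(3).tolist(),round(s['gripper_width'],1))
    c=cap("wrist",f);T=c["camera_from_world"]
    p=T[:3,:3]@np.array([*xy,z])+T[:3,3];uv=(c["mtx"]@p)[:2]/p[2];print("expect px",uv.round())
    b=blob(masks(c["image"])[key],uv,60);print(b and (b[0].round(),b[1],ray(c,b[0],z).round(1)))
if __name__=="__main__":look(sys.argv[1],sys.argv[2],(float(sys.argv[3]),float(sys.argv[4])))
E
python3 w.py w4 pale 435 118
```

```text
8.6 [433.3 118.7 188.2] [[-0.008, 0.0, -1.0], [-1.0, -0.01, 0.008]] 65.2
expect px [313. 236.]
(array([311., 236.]), array([ 288,  211,   48,   49, 1676], dtype=int32), array([436.7, 118.3,  80. ]))
```

Emit:
move_arm:
  increments:
    - [0.1,0,-2,0,0,0,0.75]
    - [0,0,-3,0,0,0,0.75]
    - [0,0,-3,0,0,0,0.75]
    - [0,0,-2,0,0,0,0.75]
    - [0,0,-1,0,0.5,0,0.75]
    - [0,0,0,0,0,0,0.75]
    - [0,0,0,0,0,0,0.75]

```text
t: 9.23
position: [442.3, 117.5, 75.4]
tcp_rot: [-0.498, 0.501, 0.504, 0.497]
force: [-0.3, 0.0, -0.9]
gripper_width: 65.1
```

Emit:
move_arm:
  increments:
    - [-0.6,0,-0.8,0,0,0,0.75]
    - [0,0,-0.6,0,0,0,0.75]
    - [0,0,0,0,0,0,0.75]
    - [0,0,0,0,0,0,0.75]

```text
t: 9.57
position: [440.9, 118.8, 64.3]
tcp_rot: [-0.499, 0.498, 0.503, 0.5]
force: [-0.5, -0.1, -0.5]
gripper_width: 65.3
```

Emit:
move_arm:
  increments:
    - [-0.5,0,-0.5,0,0,0,0.75]
    - [0,0,0,0,0,0,0.75]
    - [0,0,0,0,0,0,0.2]
    - [0,0,0,0,0,0,0.2]
    - [0,0,0,0,0,0,0.2]
    - [0,0,0,0,0,0,0.2]
    - [0,0,0,0,0,0,0.2]
    - [0,0,0,0,0,0,0.2]
    - [0,0,0,0,0,0,0.2]

```text
t: 10.32
position: [437.6, 120.1, 61.6]
tcp_rot: [-0.5, 0.496, 0.503, 0.502]
force: [-0.4, -0.0, -0.1]
gripper_width: 36.4
```

Run:
```python
from h import *
s=manip.sense();print(s['t'],s['position'].round(1),s['force'].round(1),s['gripper_width'],R.from_quat(s["tcp_rot"]).as_matrix()[:,0].round(3))
```

```text
10.3167 [437.6 120.1  61.6] [-0.4 -0.  -0.1] 36.382859377821795 [ 0.003  0.01  -1.   ]
```

Emit:
move_arm:
  increments:
    - [0,0,1,0,0,0,0.2]
    - [0,0,2.5,0,0,0,0.2]
    - [0,0,2.5,0,0,0,0.2]
    - [2.3,-0.2,2,0,0,0,0.2]
    - [2.8,-0.3,0,0,0,0,0.2]
    - [2.8,-0.3,0,0,0,0,0.2]
    - [2.8,-0.3,0,0,0,0,0.2]
    - [2.8,-0.3,0,0,0,0,0.2]
    - [2.8,-0.3,0,0,0,0,0.2]
    - [0,0,0,0,0,0,0.2]

```text
t: 11.15
position: [603.6, 99.8, 144.3]
tcp_rot: [-0.5, 0.497, 0.504, 0.5]
force: [-0.2, 0.3, -1.4]
gripper_width: 36.0
```

Emit:
move_arm:
  increments:
    - [1.3,0,-0.5,0,0,0,0.2]
    - [0,0,-2,0,0,0,0.2]
    - [0,0,-2,0,0.3,0,0.2]
    - [0,0,-1,0,0,0,0.2]
    - [0,0,0,0,0,0,0.2]
    - [0,0,0,0,0,0,0.2]

```text
t: 11.65
position: [617.2, 98.6, 84.7]
tcp_rot: [-0.497, 0.5, 0.505, 0.498]
force: [-0.5, 0.2, -0.9]
gripper_width: 36.2
```

Run:
```python
from h import *
s=manip.sense();print(s['t'],s['position'].round(1),s['force'].round(1),s['gripper_width'],R.from_quat(s["tcp_rot"]).as_matrix()[:,0].round(3))
```

```text
11.65 [617.2  98.6  84.7] [-0.5  0.2 -0.9] 36.208518943817296 [-0.01   0.006 -1.   ]
```

Target is about (620.5, 99.5, 70.6).

Emit:
move_arm:
  increments:
    - [0.2,0.1,-0.7,0,-0.4,0,0.2]
    - [0,0,-0.4,0,0,0,0.2]
    - [0,0,-0.3,0,0,0,0.2]
    - [0,0,0,0,0,0,0.2]
    - [0,0,0,0,0,0,0.2]

```text
t: 12.07
position: [620.1, 100.6, 72.7]
tcp_rot: [-0.5, 0.496, 0.502, 0.501]
force: [-0.4, -0.1, -0.9]
gripper_width: 36.0
```

Emit:
move_arm:
  increments:
    - [0,0,-0.4,0,0,0,0.2]
    - [0,0,0,0,0,0,0.2]
    - [0,0,0,0,0,0,0.2]

```text
t: 12.32
position: [621.6, 101.0, 71.6]
tcp_rot: [-0.501, 0.495, 0.502, 0.502]
force: [-0.5, 0.7, 0.0]
gripper_width: 36.4
```

Emit:
move_arm:
  increments:
    - [-0.1,-0.1,-0.3,0,0,0,0.2]
    - [0,0,0,0,0,0,0.2]
    - [0,0,0,0,0,0,0.6]
    - [0,0,0,0,0,0,0.6]
    - [0,0,0,0,0,0,0.6]

```text
t: 12.73
position: [622.1, 100.4, 70.6]
tcp_rot: [-0.502, 0.493, 0.501, 0.504]
force: [-0.1, -0.3, -1.2]
gripper_width: 48.2
```

Emit:
move_arm:
  increments:
    - [0,0,2,0,0,0,0.75]
    - [0,0,3,0,0,0,0.75]
    - [0,0,3,0,0,0,0.75]
    - [0,0,3,0,0,0,0.75]
    - [0,0,0,0,0,0,0.75]

```text
t: 13.15
position: [619.0, 98.8, 180.1]
tcp_rot: [-0.501, 0.497, 0.502, 0.5]
force: [0.4, -0.0, 0.2]
gripper_width: 64.8
```

Next is white, at about (439.5, 196).

Emit:
move_arm:
  increments:
    - [-2,1.0,0.4,0,0,0,0.75]
    - [-2.4,1.3,0.4,0,0,0,0.75]
    - [-2.4,1.3,0,0,0,0,0.75]
    - [-2.4,1.3,0,0,0,0,0.75]
    - [-2.4,1.3,0,0,0,0,0.75]
    - [-2.4,1.3,0,0,0,0,0.75]
    - [-2.3,1.3,0,0,0,0,0.75]
    - [-1,0.7,0,0,0,0,0.75]
    - [0,0,0,0,0,0,0.75]
    - [0,0,0,0,0,0,0.75]

```text
t: 13.98
position: [440.0, 195.7, 187.9]
tcp_rot: [-0.5, 0.495, 0.501, 0.503]
force: [-0.4, 0.6, -0.2]
gripper_width: 65.3
```

```bash
python3 w.py w5 white 440 196; python3 -c "
import cv2
im=cv2.imread('pics/top0.png')"
```

```text
13.9833 [440.  195.7 187.9] [[0.007, 0.008, -1.0], [-1.0, -0.003, -0.007]] 65.3
expect px [317. 236.]
None
```

View pics/w5.png

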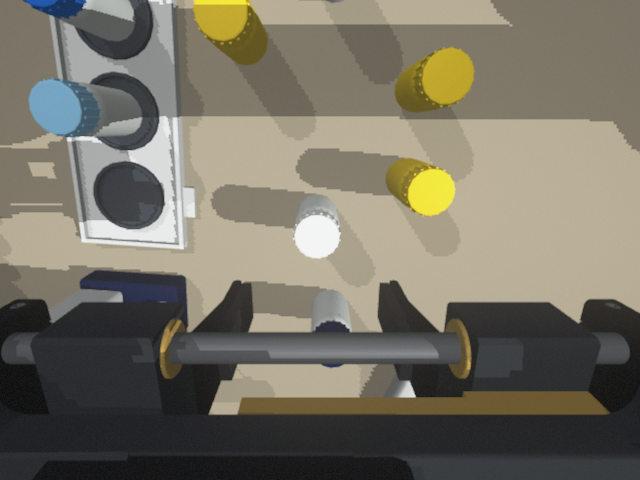

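The wrist view shows the white cap at (317,235), as expected. Seat_a at (128,194) is empty, and the pale and mid bottles stand in seats b and c.

Emit:
move_arm:
  increments:
    - [0,0,-2,0,0.3,0,0.75]
    - [0,0,-3,0,0,0,0.75]
    - [-0.2,0,-3,0,0,0,0.75]
    - [0,0,-2,0,0.3,0,0.75]
    - [-0.2,0,-1.5,0,0,0,0.75]
    - [0,0,0,0,0,0,0.75]
    - [0,0,0,0,0,0,0.75]

```text
t: 14.62
position: [443.4, 193.9, 69.5]
tcp_rot: [-0.497, 0.497, 0.501, 0.505]
force: [0.2, 0.2, 0.6]
gripper_width: 65.0
```

Run:
```python
from h import *
s=manip.sense();print(s['t'],s['position'].round(1),R.from_quat(s["tcp_rot"]).as_matrix()[:,0].round(3))
c=dict(np.load("pics/w5.npz"));print(ray(c,(128,194),9),ray(c,(317,235),83))
```

```text
14.6167 [443.4 193.9  69.5] [ 0.004  0.012 -1.   ]
[628.27532658 174.87558588   9.        ] [439.98116478 193.91617438  83.        ]
```

Emit:
move_arm:
  increments:
    - [-0.4,0.1,-0.9,-0.6,0,0,0.75]
    - [-0.1,0,-0.3,0,0,0,0.75]
    - [0,0,0,0,0,0,0.75]
    - [0,0,0,0,0,0,0.2]
    - [0,0,0,0,0,0,0.2]
    - [0,0,0,0,0,0,0.2]
    - [0,0,0,0,0,0,0.2]
    - [0,0,0,0,0,0,0.2]
    - [0,0,0,0,0,0,0.2]
    - [0,0,0,0,0,0,0.2]

```text
t: 15.45
position: [442.0, 197.1, 61.1]
tcp_rot: [-0.5, 0.497, 0.497, 0.506]
force: [0.1, -0.9, -1.4]
gripper_width: 36.6
```

Emit:
move_arm:
  increments:
    - [0,0,1,0,0,0,0.2]
    - [0,0,2.5,0,0,0,0.2]
    - [0,0,2.5,0,0,0,0.2]
    - [2.5,-0.2,2,0,0,0,0.2]
    - [2.8,-0.3,0,0,0,0,0.2]
    - [2.8,-0.3,0,0,0,0,0.2]
    - [2.8,-0.3,0,0,0,0,0.2]
    - [2.8,-0.3,0,0,0,0,0.2]
    - [2.8,-0.3,0,0,0,0,0.2]
    - [0,0,0,0,0,0,0.2]

```text
t: 16.28
position: [610.5, 176.7, 144.7]
tcp_rot: [-0.501, 0.497, 0.498, 0.504]
force: [0.7, -0.2, -0.9]
gripper_width: 36.2
```

Emit:
move_arm:
  increments:
    - [1.3,0,-0.5,0,0,0,0.2]
    - [0,0,-2,0,0,0,0.2]
    - [0,0,-2,0,0.2,0,0.2]
    - [0,0,-1,0,0,0,0.2]
    - [0,0,0,0,0,0,0.2]
    - [0,0,0,0,0,0,0.2]

```text
t: 16.78
position: [623.6, 175.3, 85.6]
tcp_rot: [-0.498, 0.5, 0.499, 0.503]
force: [0.0, -0.3, -0.1]
gripper_width: 35.9
```

Run:
```python
from h import *
s=manip.sense();print(s['t'],s['position'].round(1),R.from_quat(s["tcp_rot"]).as_matrix()[:,0].round(3))
```

```text
16.7833 [623.6 175.3  85.6] [ 0.003  0.003 -1.   ]
```

Emit:
move_arm:
  increments:
    - [0.2,0.1,-0.7,0,0,0,0.2]
    - [0,0,-0.4,0,0,0,0.2]
    - [0,0,-0.4,0,0,0,0.2]
    - [0,0,0,0,0,0,0.2]
    - [0,0,0,0,0,0,0.2]

```text
t: 17.2
position: [626.5, 177.7, 72.7]
tcp_rot: [-0.5, 0.498, 0.498, 0.504]
force: [0.5, -0.5, -0.2]
gripper_width: 36.3
```

Emit:
move_arm:
  increments:
    - [0,0,-0.4,0,0,0,0.2]
    - [0,0,-0.2,0,0,0,0.2]
    - [-0.1,0,-0.3,0,0,0,0.2]
    - [0,0,0,0,0,0,0.2]
    - [0,0,0,0,0,0,0.6]
    - [0,0,0,0,0,0,0.6]
    - [0,0,0,0,0,0,0.6]

```text
t: 17.78
position: [627.8, 178.8, 71.8]
tcp_rot: [-0.502, 0.495, 0.497, 0.506]
force: [-0.6, 0.3, 0.8]
gripper_width: 48.3
```

Emit:
move_arm:
  increments:
    - [0,0,2,0,0,0,0.75]
    - [0,0,3,0,0,0,0.75]
    - [0,0,3,0,0,0,0.75]
    - [0,0,3,0,0,0,0.75]
    - [0,0,0,0,0,0,0.75]

```text
t: 18.2
position: [625.6, 177.0, 181.3]
tcp_rot: [-0.501, 0.498, 0.498, 0.503]
force: [0.5, 0.2, 1.7]
gripper_width: 64.5
```

Emit:
move_arm:
  increments:
    - [-2.4,0.4,0.4,0,0,0,0.75]
    - [-2.6,1,0.4,0,0,0,0.75]
    - [-2.6,1.5,0,0,0,0,0.75]
    - [-2.6,1.8,0,0,0,0,0.75]
    - [-2.6,1.8,0,0,0,0,0.75]
    - [-2.6,1.8,0,0,0,0,0.75]
    - [-2.6,1.8,0,0,0,0,0.75]
    - [-1,1.5,0,0,0,0,0.75]
    - [0,0,0,0,0,0,0.75]
    - [0,0,0,0,0,0,0.75]

```text
t: 19.03
position: [429.6, 295.7, 189.1]
tcp_rot: [-0.5, 0.497, 0.496, 0.507]
force: [0.5, -0.5, -0.1]
gripper_width: 65.4
```

```bash
python3 w.py w6 navy 425 301.5
```

```text
19.0333 [429.6 295.7 189.1] [[0.013, 0.006, -1.0], [-1.0, 0.007, -0.013]] 65.4
expect px [324. 243.]
(array([323., 243.]), array([ 301,  223,   44,   41, 1396], dtype=int32), array([425.8, 302.1,  80. ]))
```

View pics/w6.png

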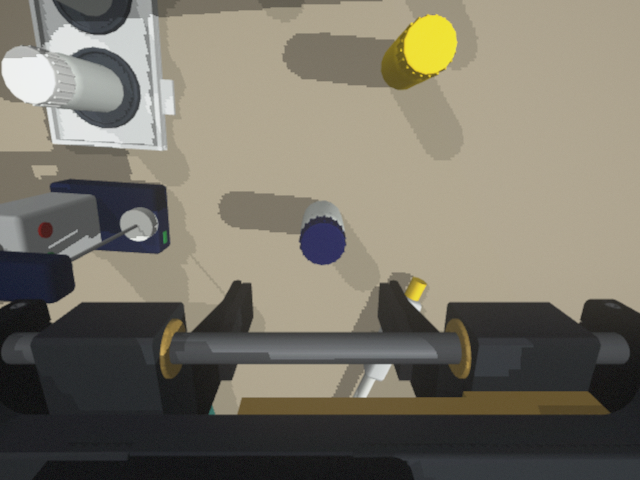

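The wrist view shows the navy cap at (323,243) and the white bottle standing in seat_a.

Emit:
move_arm:
  increments:
    - [-0.4,0.5,-2,0,0.5,0,0.75]
    - [0,0,-3,0,0,0,0.75]
    - [-0.2,0.1,-3,0,0,0,0.75]
    - [0,0,-2,0,0.4,0,0.75]
    - [-0.2,0,-1.5,-0.3,0,0,0.75]
    - [0,0,0,0,0,0,0.75]
    - [0,0,0,0,0,0,0.75]

```text
t: 19.67
position: [428.7, 298.1, 70.8]
tcp_rot: [-0.495, 0.502, 0.496, 0.506]
force: [-0.3, -0.2, 0.6]
gripper_width: 65.6
```

Run:
```python
from h import *
s=manip.sense();print(s['t'],s['position'].round(1),R.from_quat(s["tcp_rot"]).as_matrix()[:,0].round(3))
```

```text
19.6667 [428.7 298.1  70.8] [ 0.003  0.004 -1.   ]
```

Emit:
move_arm:
  increments:
    - [-0.4,0.2,-0.9,0,0,0,0.75]
    - [-0.1,0,-0.4,0,0,0,0.75]
    - [0,0,0,0,0,0,0.75]
    - [0,0,0,0,0,0,0.2]
    - [0,0,0,0,0,0,0.2]
    - [0,0,0,0,0,0,0.2]
    - [0,0,0,0,0,0,0.2]
    - [0,0,0,0,0,0,0.2]
    - [0,0,0,0,0,0,0.2]
    - [0,0,0,0,0,0,0.2]

```text
t: 20.5
position: [426.9, 302.2, 61.6]
tcp_rot: [-0.495, 0.499, 0.496, 0.51]
force: [-0.4, -0.1, -0.2]
gripper_width: 36.4
```

Emit:
move_arm:
  increments:
    - [0,0,1,0,0,0,0.2]
    - [0,0,2.5,0,0,0,0.2]
    - [0,0,3,0,0,0,0.2]
    - [0,0,3.5,0,0,0,0.2]
    - [0,0,3.5,0,0,0,0.2]
    - [0.5,-1.5,0.5,0,0,0,0.2]
    - [1,-2.5,0,0,0,0,0.2]
    - [1.3,-2.8,0,0,0,0,0.2]
    - [1.4,-2.8,0,0,0,0,0.2]
    - [1.4,-2.8,0,0,0,0,0.2]

```text
t: 21.33
position: [481.8, 176.4, 216.1]
tcp_rot: [-0.498, 0.494, 0.498, 0.509]
force: [0.3, 0.6, 0.0]
gripper_width: 36.5
```

Emit:
move_arm:
  increments:
    - [1.4,-2.8,0,0,0,0,0.2]
    - [1.4,-2.8,0,0,0,0,0.2]
    - [1.4,-2.8,0,0,0,0,0.2]
    - [1.4,-2.8,0,0,0,0,0.2]
    - [1.4,-2.8,0,0,0,0,0.2]
    - [1.4,-2.8,0,0,0,0,0.2]
    - [1.4,-2.5,0,0,0,0,0.2]
    - [0.8,-1.5,0,0,0,0,0.2]
    - [0,0,0,0,0,0,0.2]
    - [0,0,0,0,0,0,0.2]

```text
t: 22.17
position: [591.2, -49.0, 223.9]
tcp_rot: [-0.498, 0.494, 0.495, 0.513]
force: [0.1, 0.8, -0.5]
gripper_width: 36.3
```

Run:
```python
from h import *
s=manip.sense();print(s['t'],s['position'].round(1),R.from_quat(s["tcp_rot"]).as_matrix()[:,:2].T.round(3).tolist(),s['gripper_width'])
```

```text
22.1667 [591.2 -49.  223.9] [[0.021, 0.016, -1.0], [-1.0, 0.013, -0.021]] 36.302746262367044
```

Emit:
move_arm:
  increments:
    - [1.5,-0.7,-2,-0.9,1.2,0,0.2]
    - [0,0,-3,0,0,0,0.2]
    - [0,0,-3,0,0,0,0.2]
    - [0,0,-3,0,0.3,0,0.2]
    - [0,0,-1.5,0,0,0,0.2]
    - [0,0,0,0,0,0,0.2]
    - [0,0,0,0,0,0,0.2]

```text
t: 22.75
position: [605.1, -50.6, 100.8]
tcp_rot: [-0.499, 0.501, 0.498, 0.503]
force: [0.2, -1.4, -0.1]
gripper_width: 35.9
```

Run:
```python
from h import *
s=manip.sense();print(s['t'],s['position'].round(1),R.from_quat(s["tcp_rot"]).as_matrix()[:,:2].T.round(3).tolist(),s['gripper_width'])
```

```text
22.75 [605.1 -50.6 100.8] [[0.002, 0.001, -1.0], [-1.0, 0.007, -0.002]] 35.934532313122155
```

Emit:
move_arm:
  increments:
    - [0.4,-0.6,-1,0,0,0,0.2]
    - [0,0,-0.9,0,0,0,0.2]
    - [0,0,-0.4,0,0,0,0.2]
    - [0,0,0,0,0,0,0.2]
    - [0,0,0,0,0,0,0.2]

```text
t: 23.17
position: [612.2, -55.3, 81.1]
tcp_rot: [-0.501, 0.498, 0.497, 0.504]
force: [-0.4, 0.5, -0.8]
gripper_width: 36.3
```

Emit:
move_arm:
  increments:
    - [-0.3,-0.3,-0.6,0,0.3,0,0.2]
    - [0,0,-0.4,0,0,0,0.2]
    - [0,0,-0.2,0,0,0,0.2]
    - [0,0,0,0,0,0,0.2]
    - [0,0,0,0,0,0,0.2]

```text
t: 23.58
position: [610.2, -58.9, 70.4]
tcp_rot: [-0.501, 0.498, 0.497, 0.504]
force: [0.7, 0.7, -1.2]
gripper_width: 36.7
```

Emit:
move_arm:
  increments:
    - [0,0,-0.3,0,0,0,0.2]
    - [0,0,0,0,0,0,0.2]
    - [0,0,0,0,0,0,0.6]
    - [0,0,0,0,0,0,0.6]
    - [0,0,0,0,0,0,0.6]

```text
t: 24.0
position: [611.3, -59.4, 71.6]
tcp_rot: [-0.503, 0.497, 0.496, 0.504]
force: [0.3, 0.1, -0.4]
gripper_width: 48.2
```

Emit:
move_arm:
  increments:
    - [0,0,2,0,0,0,0.75]
    - [0,0,3,0,0,0,0.75]
    - [0,0,3,0,0,0,0.75]
    - [0,0,3,0,0,0,0.75]
    - [-2.5,0,0,0,0,0,0.75]
    - [-3,0,0,0,0,0,0.75]
    - [-3,0,0,0,0,0,0.75]
    - [-3,0,0,0,0,0,0.75]
    - [-2,0,1,0,0,0,0.75]
    - [0,0,0,0,0,0,0.75]

```text
t: 24.83
position: [469.7, -59.4, 190.7]
tcp_rot: [-0.501, 0.499, 0.498, 0.503]
force: [-0.6, 0.9, 0.7]
gripper_width: 65.4
```

Run:
```python
from h import *
s=manip.sense();print(s['t'],s['position'].round(1),s['force'].round(1))
c=cap("top","top9");d=cap("side","s9");m=masks(c["image"])
print(ray(c,(0,0),0)[:0])
for n,k,xy in[("white","white",(625.5,175.2)),("pale","pale",(620,97.5)),("mid","mid",(614,19.8)),("navy","navy",(608.5,-58))]:
    T=c["camera_from_world"];p=T[:3,:3]@np.array([*xy,87])+T[:3,3];uv=(c["mtx"]@p)[:2]/p[2]
    b=blob(m[k],uv,12);print(n,xy,uv.round(1),b and (b[0].round(1),b[1][2:],ray(c,b[0],87).round(1)))
v=np.hstack([cv2.resize(c["image"][150:350,150:420],(400,296)),cv2.resize(d["image"][100:400,150:450],(400,400))[:296]]) if 0 else None
a=cv2.resize(c["image"][160:320,150:430],None,fx=2,fy=2);b=cv2.resize(d["image"][120:390,150:420],(330,320))[:, :240]
cv2.imwrite("pics/fin.png",np.hstack([a,b]))
```

```text
24.8333 [469.7 -59.4 190.7] [-0.6  0.9  0.7]
[]
white (625.5, 175.2) [226.8 197.3] (array([221.9, 198.8]), array([ 25,  32, 496], dtype=int32), array([622.3, 185.3,  87. ]))
pale (620, 97.5) [263.8 199.7] (array([262.7, 199.7]), array([ 17,  17, 209], dtype=int32), array([619.9,  99.7,  87. ]))
mid (614, 19.8) [300.9 202.3] (array([300.6, 197.7]), array([14,  6, 59], dtype=int32), array([623.8,  20.6,  87. ]))
navy (608.5, -58) [338.2 204.6] None
```

View pics/fin.png

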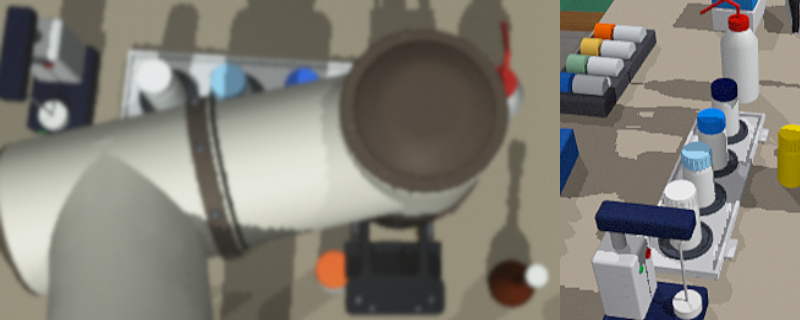

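The final view shows all four bottles upright in the order white, pale, mid, navy from the probe. The arm blocks the top view, so I check the centring in the side image.

Run:
```python
from h import *
c=dict(np.load("pics/s9.npz"));m=masks(c["image"]);T=c["camera_from_world"]
c0=dict(np.load("pics/top1.npz")); s0=cv2.imread("pics/side0.png")
for n,k,xy in[("white","white",(626,175.2)),("pale","pale",(620,97.5)),("mid","mid",(614.5,19.8)),("navy","navy",(609,-58))]:
    p=T[:3,:3]@np.array([*xy,84])+T[:3,3];uv=(c["mtx"]@p)[:2]/p[2]
    b=blob(m[k],uv,14);print(n,xy,uv.round(1),b and (b[0].round(1),b[1],ray(c,b[0],84).round(1)))
m0=masks(s0)["seat"]
for xy in[(626,175.2),(620,97.5),(614.5,19.8),(609,-58)]:
    p=T[:3,:3]@np.array([*xy,9])+T[:3,3];uv=(c["mtx"]@p)[:2]/p[2];b=blob(m0,uv,14);print(uv,b and (b[0],ray(c,b[0],9).round(1)))
```

```text
white (626, 175.2) [248.3 284.6] None
pale (620, 97.5) [262.3 250.7] (array([262. , 250.7]), array([249, 240,  25,  24, 447], dtype=int32), array([620.4,  97.7,  84. ]))
mid (614.5, 19.8) [274.1 221.5] (array([273.2, 222. ]), array([262, 212,  24,  22, 417], dtype=int32), array([615.8,  21.1,  84. ]))
navy (609, -58) [284.3 196.2] (array([284. , 195.4]), array([274, 186,  21,  20, 359], dtype=int32), array([610.1, -60.7,  84. ]))
[252.5548686  321.16492892] (array([266.3539823 , 320.84070796]), array([605.3, 172.7,   9. ]))
[265.54806926 286.46676902] (array([270.13043478, 278.        ]), array([616.1,  76.5,   9. ]))
[276.51677416 256.40208131] (array([279.75464684, 256.23791822]), array([608.9,  18.8,   9. ]))
[286.11499804 230.08329726] (array([285.44375, 230.06875]), array([610.3, -57.9,   9. ]))
```

```bash
python3 -c "
from plant import manip
print(manip.job_done())"
```

```text
the job is handed in; nothing more can be done
None
```

I put all four standards on the rack in order and handed the job in at about 25 s. White is in seat_a next to the probe, then pale in b, mid-blue in c and navy in d.

**Order and stance:** the last side view shows all four upright in that order, released, with the arm backed away. The amber flask looked untouched.

**Centring:** in that side view the pale, mid-blue and navy caps measured within about 3 mm of the seat centres I had estimated, against the 12 mm allowed.

**Checks that failed or disagreed:**
- The white cap was not picked up by the colour mask in the side view. I judged it by eye, within about 2 pixels of where it should be.
- The arm covered most of the final top view, so that check could not be used. It read 10 mm off for both the white cap (its blob merged with other white parts) and the mid-blue cap (its blob was cut off), and it found no navy cap.
- Side-view seat outlines were unreliable: shadows threw two seats off by about 20 mm. The centring figures therefore rely on seat positions from the earlier top and wrist views, which agreed with each other to about 4 mm.

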